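# Push a train of sleeves home and bolt it in

### The arm

A 7-joint arm with a two-finger parallel gripper is mounted at the origin on a cart in front of the work surface, level with it; the furniture and walls round the work are solid. World frame = base frame: x ahead of the robot, y to its left, z up, the work surface at z = 0. Lengths are in m, angles in rad, forces in N, time in s.
With the tool pointing down it reaches from about 0.425 to 0.925 m from the base axis. Payload 6.8 kg.
Tool frame: the origin (TCP) lies midway between the tips of the shut fingers; the grasp point (between the pads) lies 19 mm behind it; z points along the fingers, x is the direction in which the jaws open and shut, and the axes are right-handed (so a half turn about z gives the same grasp; the last joint's range is limited). The gripper opens to 85 mm and grips with 20 to 120 N. Pads are 22 mm wide; open, the fingers measure 114 mm over their backs; the gripper's body (76 mm by 85 mm) begins 54 mm behind the grasp point. The pads swing forward as they close: fully open they stand 13 mm farther back than shut.
Start: joints at [1.116, 0.477, 0.022, 1.555, -0.011, 1.109, -0.083], TCP at [0.229, -0.635, 0.231] pointing down, gripper open.
Joint ranges: [-2.96, 2.96], [-0.34, 2.1], [-1.41, 1.46], [0.24, 2.44], [-1.37, 4.51], [0.17, 1.92], [-2.96, 2.96]. Speed limits (rad/s): [2.39, 2.39, 3.14, 3.14, 3.14, 3.14, 3.14].

### API

Orientations are given as a rotation vector (axis times angle).
In Python, from bench import r gives the robot as it stands. The module is installed in compiled form; this text tells all that it offers.
- The arm moves only by the shell command python3 -m pendant 'ROWS' [OPENING] [FORCE]. ROWS is text: rows parted by semicolons, each of 4 numbers parted by spaces: the shift along the tool's x, y, z in cm, then the turn about the tool's z in degrees. A call has 1 to 8 rows; each row shifts and turns the pose as measured when the row begins, along the tool's axes as they then stand; what a row does not reach is not made up. A row lasts 1/12 s, in which the tool goes at most 41.7 mm and 7.16 degrees, less where a joint would pass 70% of its speed; a pose out of reach is approached as far as the arm can. A call with a gripper value outside its range is refused whole. OPENING is the closure in counts, from 0 (fully open) to 255 (shut), set as the call begins (- or left out, the last holds). The fingers move at their own pace and stop on an object; FORCE is the grip in N (left out, the last holds). Time passes only in rows, so rows that do not move let the fingers close. It gives the time, the measured TCP pose, the force and the opening at its end, in the units of the state.
- r.get_obs(): the state, without advancing time (a new reading comes with each control period).
- r.grab_frame(name): name is "scene" or "top" or "wrist"; returns a dict with "color" (480x640x3 uint8, red, green, blue), "fx", "fy", "cx", "cy" (pixels), "R" (3x3) and "t" (3): a world point X has camera coordinates R X + t; the wrist camera has in their place "hand_eye" (4x4, takes a point from camera to tool coordinates, whose origin is the TCP and whose axes are the tool frame's). Camera axes: x right, y down, z forward; pixel columns grow to the right and rows downward; lengths in m; the calibration is good to about 2 mm. A picture is of the moment at which its call begins: read the wrist's pose just before it. There is no depth.
- r.hand_in(): hands the job in, once; it reports no verdict.
The state is a dict: "clock": time; "joints": joint angles; "qvel": joint speeds; "tau": joint torques, N m; "tcp_pos": TCP position; "orientation": TCP orientation; "contact_force": force on the tool from outside, world axes, zero at the start; "moment": the same for the moment, N m; "grip_width": finger opening in m.
Only numpy, scipy, OpenCV 4.12 (cv2) and the standard library are available. Lean on these libraries where they do the work, as an engineer would, in place of code of your own. Each camera call takes 0.05 s, during which the arm holds its last target.

### The job

Four short sleeves stand touching in a row in the metal rail on the trolley. Gently push the whole row along the rail from behind, as one train, until it is fully home against the end stop, then push the bolt at the side of the rail fully in by its knob so that it closes behind the last sleeve. Only push with the fingertips: do not lift, squeeze or topple any sleeve, leave the other things where they are, and finish with the hand clear.

Things in the scene. Friction and masses are not known exactly. Their poses are not given: they have to be found in the camera images.
- rail: fixed straight metal rail, 380 mm long; origin on the trolley top, on its centre line. x runs along it to the end stop (roughly the robot's right), y across (roughly away from the robot), z up. Bed 6 mm thick, from x = -170 to +210 mm, open at the -x end. Side fences: inner faces y = +-25, outer +-33, tops z = 20 mm. Sleeves pushed home fill x from about 1 to 185 mm
- stop_face (a point): centre of the end stop's face at bed height, at rail x = +185 mm; the stop block is 66 mm wide, its top 52 mm above the trolley top
- sleeve_1: first (nearest the end stop) short beige pipe sleeve standing upright in the rail; origin at the centre of its underside, z up. 47 mm diameter, 85 mm high, 0.09 kg; home when its centre is at rail x of about 161 mm
- sleeve_2: second short beige pipe sleeve standing upright in the rail; origin at the centre of its underside, z up. 45 mm diameter, 75 mm high, 0.09 kg; home at rail x of about 115 mm
- sleeve_3: third short beige pipe sleeve standing upright in the rail; origin at the centre of its underside, z up. 47 mm diameter, 85 mm high, 0.09 kg; home at rail x of about 69 mm
- sleeve_4: last (farthest from the end stop, the one to push) short beige pipe sleeve standing upright in the rail; origin at the centre of its underside, z up. 45 mm diameter, 75 mm high, 0.09 kg; home at rail x of about 23 mm. Push it at 20 to 40 mm above the rail bed (above the fences, below its middle) or it may tip
- bolt (a joint): travel of the sliding steel bolt, m: 0 = fully out, 0.040 = fully in; slides along the rail's +y at rail x = -13 mm against about 1.5 N of friction and stays where it is left. Bar 14 mm wide, 22 to 32 mm above the trolley top; nose at rail y = -32 mm when out, +8 mm when in. Its fixed guide on the rail: x = -30 to +4, y = -35 to -51 mm, 37 mm high
- bolt_knob (a point): centre of the bolt's upright knob, 50 mm above the trolley top: a 14 mm post from z = 32 to 56 mm with a 20 mm black cap from z = 56 to 64 mm. It lies at rail x = -13 mm, y = -99 mm + bolt travel; push it from the -y side, towards +y
- plug_gauge: bystander: stepped steel plug gauge, 48 mm diameter, 98 mm high, standing beside the rail; origin under its centre
- nut: bystander: steel hex nut, 21 mm across, 11 mm high, on the far side of the rail
- nut_2: bystander: second steel hex nut, 21 mm across, 11 mm high, on the far side of the rail
- driver: bystander: lying screwdriver, 200 mm long, 32 mm wide, 20 mm high
- grey_cup: bystander, fixed: blue-grey open cup, 80 mm diameter, 100 mm high
- marker: bystander: lying paint marker, 135 mm long, 20 mm thick
- tape: bystander, fixed: brown tape roll lying flat, 96 mm diameter, 55 mm high
Things that resemble listed ones, but are neither listed nor needed, are in the scene too. Leave any green or purple look-alike of the sleeve_4 alone.

How it is judged:
On the way, in this order (a step that is already met when the one before it is completed fails the run):
1. the whole row stands home against the end stop, the bolt still out of the rail (x of sleeve_1 in the frame of rail above 0.1565 m and angle between each of sleeve_1, sleeve_2, sleeve_3, sleeve_4's own z axis and vertical below 0.1 rad and z of each of sleeve_1, sleeve_2, sleeve_3, sleeve_4 in the frame of rail below 0.012 m and x of sleeve_2 in the frame of rail above 0.1105 m and x of sleeve_3 in the frame of rail above 0.0645 m and x of sleeve_4 in the frame of rail above 0.0185 m and y of sleeve_1 in the frame of rail between -0.01 and 0.01 m and y of sleeve_2 in the frame of rail between -0.01 and 0.01 m and y of sleeve_3 in the frame of rail between -0.01 and 0.01 m and y of sleeve_4 in the frame of rail between -0.01 and 0.01 m and value of joint bolt below 0.02 m), for 0.2 s.
2. the bolt is pushed fully in behind the last sleeve (value of joint bolt above 0.036 m), for 0.2 s.
At the end, for the whole second after the job is handed in: All four sleeves stand upright in the rail, at rest, each within about 5 mm of its place in a closed row against the end stop (centres at rail x beyond 156.5, 110.5, 64.5 and 18.5 mm, within 10 mm of the centre line), and the bolt is at least 36 of its 40 mm in (x of sleeve_1 in the frame of rail above 0.1565 m and angle between each of sleeve_1, sleeve_2, sleeve_3, sleeve_4's own z axis and vertical below 0.1 rad and z of each of sleeve_1, sleeve_2, sleeve_3, sleeve_4 in the frame of rail below 0.012 m and x of sleeve_2 in the frame of rail above 0.1105 m and x of sleeve_3 in the frame of rail above 0.0645 m and x of sleeve_4 in the frame of rail above 0.0185 m and y of sleeve_1 in the frame of rail between -0.01 and 0.01 m and y of sleeve_2 in the frame of rail between -0.01 and 0.01 m and y of sleeve_3 in the frame of rail between -0.01 and 0.01 m and y of sleeve_4 in the frame of rail between -0.01 and 0.01 m and linear speed of each of sleeve_1, sleeve_2, sleeve_3, sleeve_4 below 0.01 m/s and value of joint bolt above 0.036 m); the robot touches nothing.
It fails at once if a sleeve is squeezed or rammed by the fingers with more than 40 N (contact force between the fingers and sleeve_1 above 40 N or contact force between the fingers and sleeve_2 above 40 N or contact force between the fingers and sleeve_3 above 40 N or contact force between the fingers and sleeve_4 above 40 N).
It fails at once if a sleeve is lifted off the rail bed (z of any of sleeve_1, sleeve_2, sleeve_3, sleeve_4 in the frame of rail above 0.025 m).
It fails at once if a sleeve is toppled (angle between any of sleeve_1, sleeve_2, sleeve_3, sleeve_4's own z axis and vertical above 0.6 rad).
It fails at once if a bystander is moved by more than 20 mm (distance of any of plug_gauge, nut, nut_2, marker, driver from where it was at the start of the episode above 0.02 m).
It also fails if it takes over 45 s, if anything falls off the work surface, if the arm or the gripper's body presses on something with over 40 N, if the wrist force passes 120 N, or if a joint passes its speed limit or range.

## Working session

There is one attempt and no reset: what is moved stays moved. The work goes in short steps, Python scripts to look and compute and a shell command to move; the robot and the scene stay as the last step left them, time stands still between calls to the robot, and variables do not carry over. Pictures are saved under pics/ and viewed, and the job is handed in when it is done.

```bash
mkdir -p pics; python3 - <<'E'
from bench import r
import cv2
o=r.get_obs(); print({k:o[k] for k in('clock','tcp_pos','orientation','grip_width','contact_force')})
for n in('scene','top'):
    f=r.grab_frame(n); cv2.imwrite(f'pics/{n}0.png',f['color'][:,:,::-1])
    print(n,f['fx'],f['fy'],f['cx'],f['cy'],f['R'],f['t'])
E
```

```text
{'clock': 0.0, 'tcp_pos': array([ 0.22917915, -0.6342705 ,  0.23035397]), 'orientation': array([-2.57061182e+00,  1.80437237e+00,  2.43507660e-03]), 'grip_width': 0.0852798506527212, 'contact_force': array([-0.2448697 ,  0.52091149, -0.05656174])}
scene 449.260292013874 449.260292013874 311.92555641003065 235.02055648073576 [[ 8.08318385e-01 -5.88745507e-01 -3.41121565e-04]
 [-4.46970819e-01 -6.13291448e-01 -6.51222456e-01]
 [ 3.83195088e-01  5.26547555e-01 -7.58886814e-01]] [-0.43249184  0.28698781  0.86227601]
top 535.443188465168 535.443188465168 318.37835680661215 244.61673668397066 [[ 0.02241305 -0.99966391  0.01302752]
 [-0.9969662  -0.02332032 -0.07426008]
 [ 0.07453893 -0.0113236  -0.99715381]] [-0.00488389  0.54938753  1.34928919]
```

View pics/scene0.png

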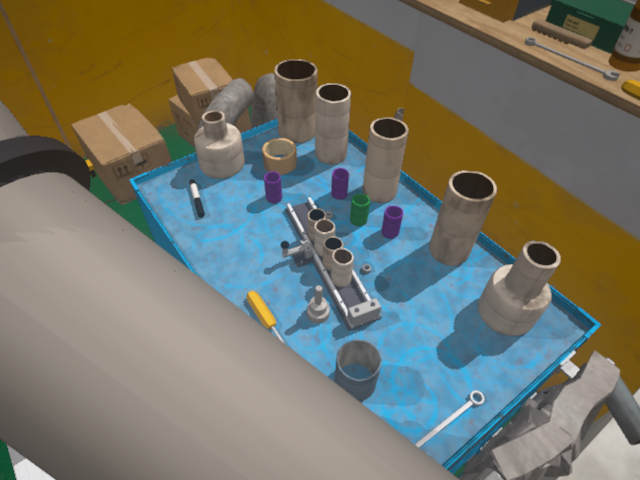

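View pics/top0.png

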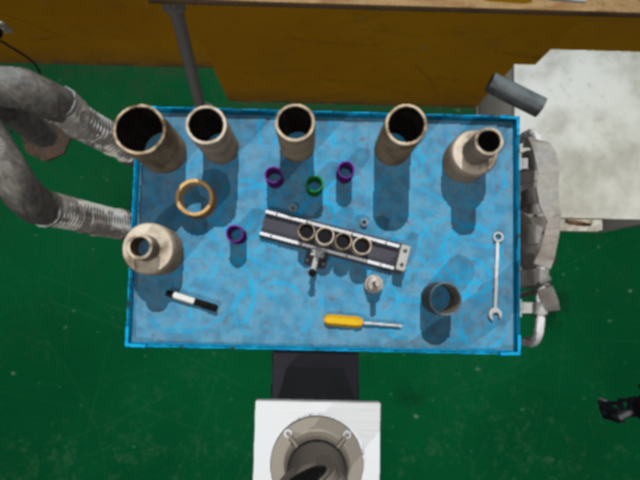

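```bash
python3 - <<'E'
import cv2
a=cv2.imread('pics/top0.png')[195:305,220:430]
cv2.imwrite('pics/topc.png',cv2.resize(a,None,fx=3.8,fy=3.8,interpolation=2))
a=cv2.imread('pics/scene0.png')[180:340,240:400]
cv2.imwrite('pics/scenec.png',cv2.resize(a,None,fx=3.7,fy=3.7,interpolation=2))
E
```

```text
(no output)
```

View pics/topc.png

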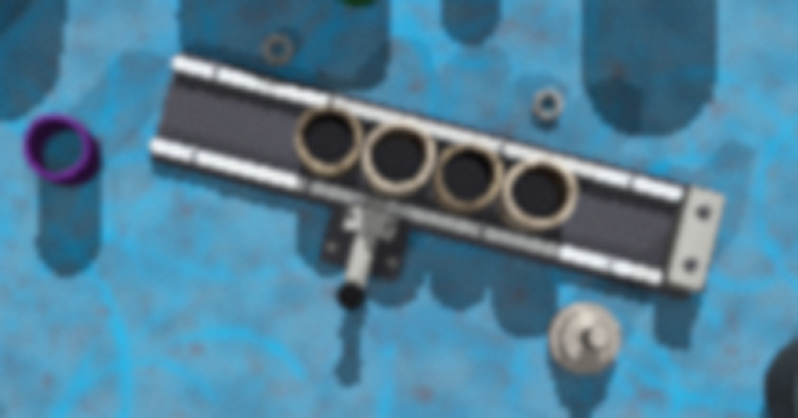

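View pics/scenec.png

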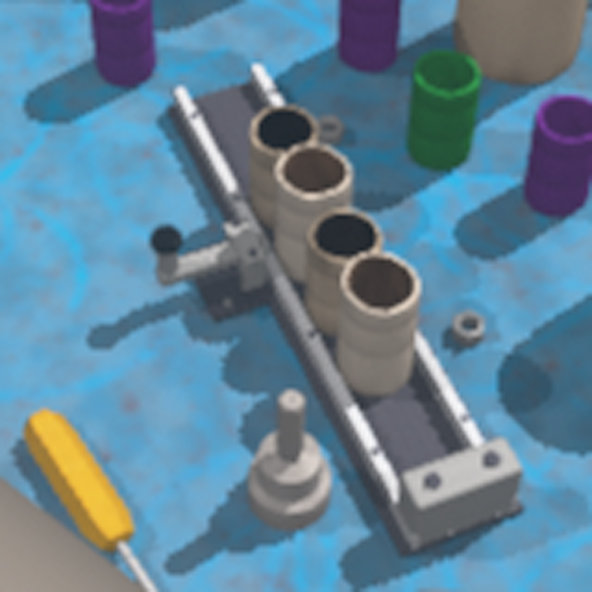

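```bash
cat > h.py <<'E'
import numpy as np
from scipy.optimize import least_squares
K=dict(top=(535.443,318.378,244.617,np.array([[ 0.02241305,-0.99966391,0.01302752],[-0.9969662,-0.02332032,-0.07426008],[0.07453893,-0.0113236,-0.99715381]]),np.array([-0.00488389,0.54938753,1.34928919])),
scene=(449.26,311.9256,235.0206,np.array([[ 8.08318385e-01,-5.88745507e-01,-3.41121565e-04],[-4.46970819e-01,-6.13291448e-01,-6.51222456e-01],[ 3.83195088e-01,5.26547555e-01,-7.58886814e-01]]),np.array([-0.43249184,0.28698781,0.86227601])))
def proj(c,X):
    f,cx,cy,R,t=K[c]; p=R@X+t; return np.array([f*p[0]/p[2]+cx,f*p[1]/p[2]+cy])
def ray(c,u,v,z):
    f,cx,cy,R,t=K[c]; d=R.T@np.array([(u-cx)/f,(v-cy)/f,1]); o=-R.T@t; return o+d*(z-o[2])/d[2]
def tw(p,X):
    c,s=np.cos(p[2]),np.sin(p[2]); return np.array([p[0]+c*X[0]-s*X[1],p[1]+s*X[0]+c*X[1],X[2]])
def tr(p,X):
    c,s=np.cos(p[2]),np.sin(p[2]); d=X[:2]-p[:2]; return np.array([c*d[0]+s*d[1],-s*d[0]+c*d[1]])
E
python3 - <<'E'
from h import *
top=[((174,62),(-170,29,20)),((152,147),(-170,-29,20)),((690,188),(185,33,52)),((724,192),(210,33,52)),((702,292),(210,-33,52)),((668,285),(185,-33,52)),((350,295),(-13,-99,64))]
sc=[((182,90),(-170,-29,20)),((257,68),(-170,29,20)),((166,238),(-13,-99,64)),((400,475),(185,-33,52)),((411,514),(210,-33,52)),((518,466),(210,33,52))]
T=[('top',np.array([220+(u+.5)/3.8-.5,195+(v+.5)/3.8-.5]),np.array(X)/1e3) for (u,v),X in top]
S=[('scene',np.array([240+(u+.5)/3.7-.5,180+(v+.5)/3.7-.5]),np.array(X)/1e3) for (u,v),X in sc]
for L in(T,S,T+S):
    f=lambda p:np.concatenate([proj(c,tw(p,X))-m for c,m,X in L])
    s=least_squares(f,[.6,0,-1.6],loss='soft_l1'); print(s.x,s.cost); print(np.round(f(s.x).reshape(-1,2),1).tolist())
p=s.x
for u,v,z in((328,140,81),(397,158,91),(467,178,81),(540,193,91),(586,338,98),(278,48,11),(547,105,11)):
    X=ray('top',220+(u+.5)/3.8-.5,195+(v+.5)/3.8-.5,z/1e3); print(X,tr(p,X))
for u,v,z in((284,131,81),(314,170,91),(344,237,81),(380,283,91)):
    X=ray('scene',240+(u+.5)/3.7-.5,180+(v+.5)/3.7-.5,z/1e3); print(X,tr(p,X))
from scipy.spatial.transform import Rotation as Ro
print(Ro.from_rotvec([-2.57061182e+00,  1.80437237e+00,  2.43507660e-03]).as_matrix())
E
```

```text
[ 0.56542381 -0.01222857 -1.80448028] 2.924607632433763
[[-0.3, -0.1], [-0.4, -0.7], [0.2, -0.6], [0.9, 0.9], [0.4, 0.1], [-0.4, -0.6], [-0.2, 2.1]]
[ 0.5639541  -0.01282922 -1.81419101] 4.7015753478493245
[[-0.3, -0.7], [0.4, -0.8], [-1.9, 0.1], [-1.4, 0.1], [1.0, -0.4], [1.4, 1.8]]
[ 0.56497842 -0.01251984 -1.80761692] 8.451757727466507
[[-0.1, -0.1], [-0.3, -0.7], [0.3, -0.2], [1.0, 1.3], [0.4, 0.5], [-0.4, -0.2], [-0.2, 2.3], [-0.4, -0.8], [0.2, -0.9], [-1.5, 0.0], [-0.5, -0.4], [1.9, -1.0], [2.2, 1.1]]
[0.57638048 0.03953954 0.081     ] [-0.05328142 -0.00112999]
[ 0.56488027 -0.00495215  0.091     ] [-0.00733344 -0.00187089]
[ 0.55392388 -0.05052829  0.081     ] [ 0.03954112 -0.00182871]
[ 0.54458728 -0.09681505  0.091     ] [ 8.67264586e-02 -4.52348193e-05]
[ 0.45280873 -0.12679015  0.098     ] [ 0.13739737 -0.08222958]
[0.64541794 0.07596631 0.011     ] [-0.10488858  0.05743434]
[ 0.61076681 -0.10801233  0.011     ] [0.08208462 0.06691418]
[0.57555745 0.03798181 0.081     ] [-0.05157407 -0.00156459]
[ 0.56538819 -0.00625475  0.091     ] [-0.00618636 -0.00107153]
[ 0.55316973 -0.05221539  0.081     ] [ 0.04135807 -0.002166  ]
[ 0.54356958 -0.09760238  0.091     ] [ 0.08773057 -0.0008498 ]
[[ 3.39856576e-01 -9.40476986e-01 -7.39374410e-04]
 [-9.40475556e-01 -3.39857353e-01  1.64572717e-03]
 [-1.79905036e-03  1.36052357e-04 -9.99998372e-01]]
```

```bash
cat >> h.py <<'E'
from scipy.spatial.transform import Rotation as Ro
P=np.array([0.565,-0.0125,-1.8065])
def st(target=None):
    from bench import r
    o=r.get_obs(); M=Ro.from_rotvec(o['orientation']).as_matrix(); t=np.array(o['tcp_pos'])
    yaw=np.degrees(np.arctan2(M[1,0],M[0,0])); ry=np.degrees(P[2])
    print('t',round(o['clock'],2),'tcp',t.round(4),'rail',(1e3*tr(P,t)).round(1),'turn',round(yaw-ry,2),'F',np.round(o['contact_force'],2),'w',round(o['grip_width'],4))
    if target is not None:
        X=tw(P,np.array(target)/1e3); print('delta tool cm',(100*M.T@(X-t)).round(2))
E
python3 -m pendant '-2.8 -2.9 0 0;-2.8 -2.9 0 0;-2.8 -2.9 0 0;-2.8 -2.9 0 0;-2.8 -2.9 0 0;-2.8 -2.9 0 0;-2.8 -2.9 0 0;-2.8 -2.9 0 0' 255 20
python3 -c "
from h import *;st((-115,0,200))"
```

```text
clock: 0.77
tcp_pos: [0.3675, -0.3428, 0.225]
orientation: [2.551, -1.826, -0.012]
contact_force: [0.7, -0.3, -0.5]
grip_width: 0.0001
t 0.77 tcp [ 0.3675 -0.3428  0.225 ] rail [ 367.3 -114.9] turn 32.31 F [ 0.7  -0.25 -0.51] w 0.0001
delta tool cm [-34.61 -35.52   2.33]
```

```bash

python3 -m pendant '-2.8 -2.9 0 0;-2.8 -2.9 0 0;-2.8 -2.9 0 0;-2.8 -2.9 0 0;-2.8 -2.9 0 6;-3.1 -2.6 0 6;-3.4 -2.3 0 6;-3.6 -2.0 0 6' 
python3 -c "
from h import *;st((-115,0,200))"
```

```text
clock: 1.43
tcp_pos: [0.5114, -0.0517, 0.223]
orientation: [2.12, -2.307, -0.012]
contact_force: [0.6, -0.1, -0.1]
grip_width: 0.0
t 1.43 tcp [ 0.5114 -0.0517  0.223 ] rail [ 50.6 -43. ] turn 8.67 F [ 0.58 -0.13 -0.14] w 0.0
delta tool cm [-15.73  -6.77   2.21]
```

```bash

python3 -m pendant '-3.5 -1.5 0.4 3;-3.5 -1.5 0.4 3;-3.5 -1.5 0.4 3;-3.5 -1.5 0.4 0;-3 -1 0 0;0 0 0 0' 
python3 - <<'E'
from h import *
from bench import r
import cv2
st((-115,0,45))
for n in('top','wrist','scene'): cv2.imwrite(f'pics/{n}1.png',r.grab_frame(n)['color'][:,:,::-1])
E
```

```text
clock: 1.93
tcp_pos: [0.6143, 0.1208, 0.2034]
orientation: [1.927, -2.472, -0.017]
contact_force: [-0.6, 0.9, -0.4]
grip_width: -0.0003
t 1.93 tcp [0.6143 0.1208 0.2034] rail [-141.1   16.9] turn -0.62 F [-0.56  0.92 -0.36] w -0.0003
delta tool cm [ 2.65  1.45 15.86]
```

View pics/wrist1.png

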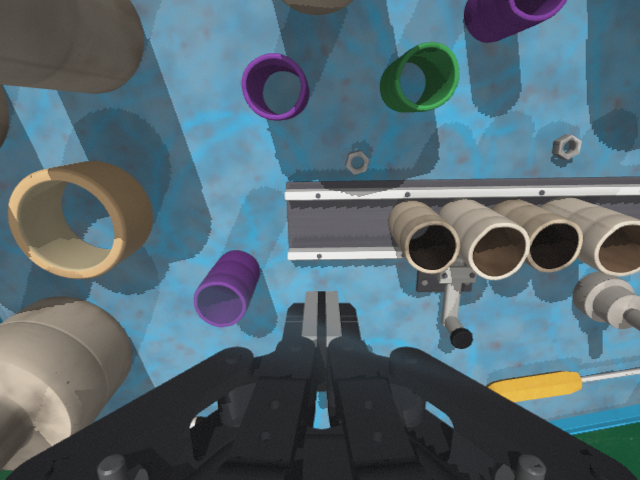

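View pics/scene1.png

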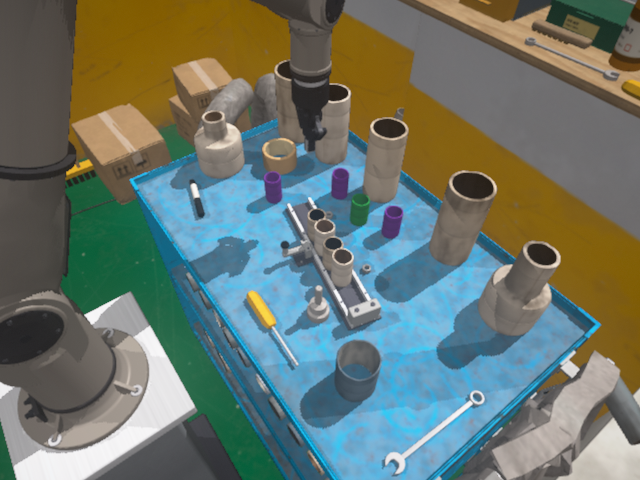

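```bash
cat >> h.py <<'E'
def wproj(f,Tp,M,X):
    H=np.array(f['hand_eye']); c=np.linalg.inv(H)@np.append(M.T@(X-Tp),1)
    return np.array([f['fx']*c[0]/c[2]+f['cx'],f['fy']*c[1]/c[2]+f['cy']])
E
python3 - <<'E'
from h import *
from bench import r
o=r.get_obs(); M=Ro.from_rotvec(o['orientation']).as_matrix(); t=np.array(o['tcp_pos'])
f=r.grab_frame('wrist'); print(f['fx'],np.array(f['hand_eye']).round(3).tolist())
L=[((287,191),(-170,29,20)),((289,255),(-170,-29,20)),((460,338),(-13,-99,64))]
for n,(m,X) in enumerate(L): print(m,wproj(f,t,M,tw(P,np.array(X)/1e3)).round(1))
g=lambda p:np.concatenate([wproj(f,t,M,tw(p,np.array(X)/1e3))-m for m,X in L])
s=least_squares(g,P);print(s.x,g(s.x).round(1))
P2=s.x
for m,z in(((430,246),81),((497,251),91)):
    H=np.array(f['hand_eye'])
    q=least_squares(lambda q:wproj(f,t,M,np.array([q[0],q[1],z/1e3]))-m,[.57,.04]).x
    print(q,tr(P,q),tr(P2,q))
E
```

```text
367.55715320601814 [[1.0, 0.0, 0.0, 0.0], [-0.0, 0.952, 0.307, -0.079], [-0.0, -0.307, 0.952, -0.141], [0.0, 0.0, 0.0, 1.0]]
(287, 191) [277.9 196.8]
(289, 255) [281.3 257.2]
(460, 338) [456.7 345.4]
[ 0.56750854 -0.01953478 -1.81153596] [-2.2  0.2 -1.5 -2.8  3.6  3.3]
[0.5784038  0.03509744] [-0.04941153  0.00191789] [-0.05565439 -0.00244441]
[ 0.56639689 -0.00979775] [-0.00295375  0.00072722] [-0.0091912 -0.0034011]
```

```bash

python3 -m pendant '1.3 0.7 1 0;1.3 0.7 3 0;0 0 3 0;0 0 3 0;0 0 3 0;0 0 1.5 0;0 0 0 0' 
python3 -c "
from h import *;st((-115,0,36))"
```

```text
clock: 2.72
tcp_pos: [0.5893, 0.0724, 0.0589]
orientation: [1.891, -2.497, 0.004]
contact_force: [-1.2, 0.5, 1.3]
grip_width: -0.0002
t 2.72 tcp [0.5893 0.0724 0.0589] rail [-88.2   3.8] turn -2.2 F [-1.2   0.52  1.26] w -0.0002
delta tool cm [-2.69  0.47  2.27]
```

```bash

python3 -m pendant '-1.5 0.2 0 -2;-1 0.2 0 0;0 0 0 0;0 0 0 0' 
python3 - <<'E'
from h import *
from bench import r
import cv2
st((-115,0,36))
for n in('top','wrist','scene'): cv2.imwrite(f'pics/{n}2.png',r.grab_frame(n)['color'][:,:,::-1])
a=cv2.imread('pics/top2.png')[195:305,220:430]
b=cv2.imread('pics/scene2.png')[180:340,240:400]
cv2.imwrite('pics/topc2.png',cv2.resize(a,None,fx=3.8,fy=3.8,interpolation=2))
cv2.imwrite('pics/scenec2.png',cv2.resize(b,None,fx=3.7,fy=3.7,interpolation=2))
E
```

```text
clock: 3.05
tcp_pos: [0.593, 0.0966, 0.0622]
orientation: [1.934, -2.466, 0.008]
contact_force: [-0.3, -0.4, -0.2]
grip_width: -0.0
t 3.05 tcp [0.593  0.0966 0.0622] rail [-112.6    1.8] turn -0.28 F [-0.26 -0.38 -0.16] w -0.0
delta tool cm [-0.26  0.18  2.62]
```

View pics/wrist2.png

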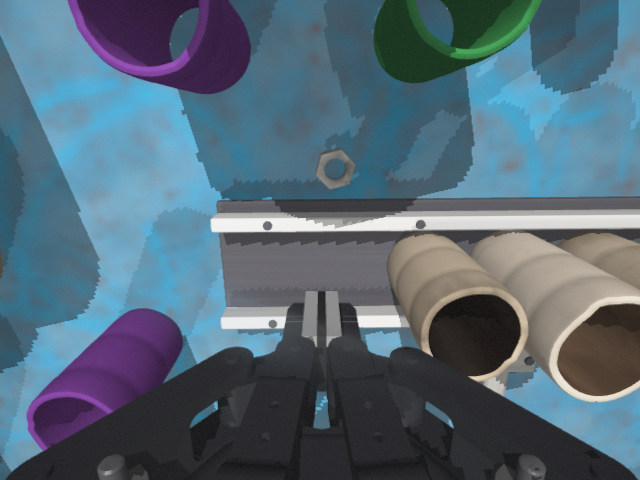

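View pics/topc2.png

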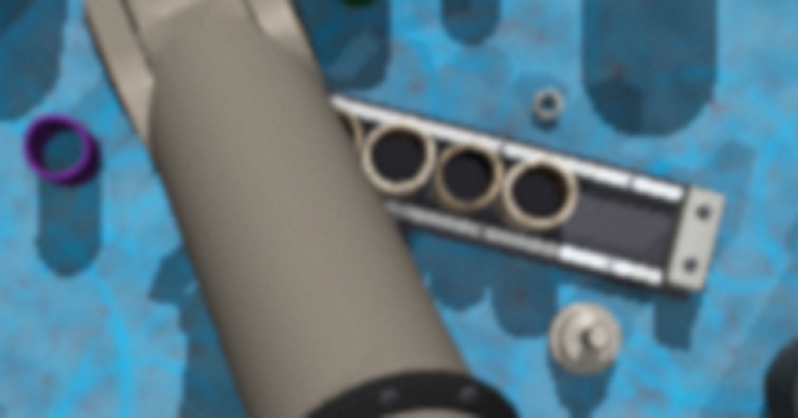

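View pics/scenec2.png

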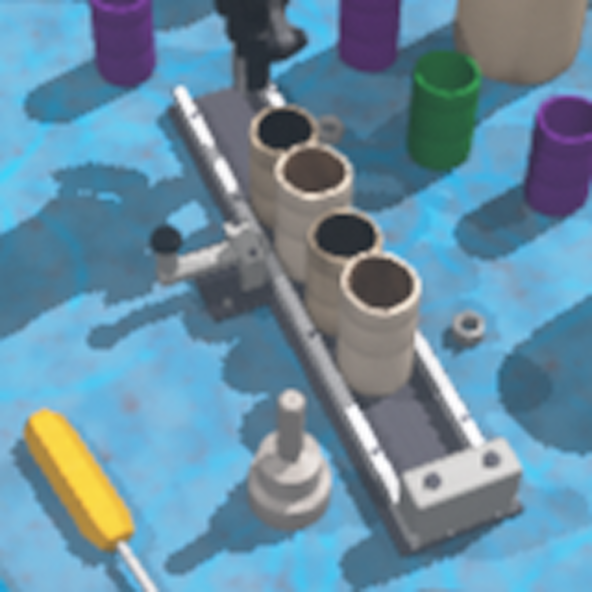

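```bash

python3 -m pendant '0 0.1 1 0;0 0.1 1 0;0 0 0.5 0;0 0 0 0' 
python3 - <<'E'
from h import *
from bench import r
import cv2
st((-105,0,36))
o=r.get_obs(); M=Ro.from_rotvec(o['orientation']).as_matrix(); t=np.array(o['tcp_pos'])
f=r.grab_frame('wrist'); cv2.imwrite('pics/wrist3.png',f['color'][:,:,::-1])
for X in((-170,29,20),(-170,-29,20),(-13,-99,64),(-90,29,20)): print(X,wproj(f,t,M,tw(P,np.array(X)/1e3)).round(1))
print(wproj(f,t,M,t))
E
```

```text
clock: 3.53
tcp_pos: [0.5912, 0.0953, 0.0354]
orientation: [1.932, -2.468, 0.01]
contact_force: [-0.0, -0.3, 0.0]
grip_width: -0.0001
t 3.53 tcp [0.5912 0.0953 0.0354] rail [-111.     0.3] turn -0.38 F [-0.   -0.26  0.03] w -0.0001
delta tool cm [ 0.6   0.03 -0.06]
(-170, 29, 20) [187.6 240. ]
(-170, -29, 20) [201.4 351.5]
(-13, -99, 64) [544.3 543. ]
(-90, 29, 20) [366.6 238.4]
[320.49520903 312.94958165]
```

View pics/wrist3.png

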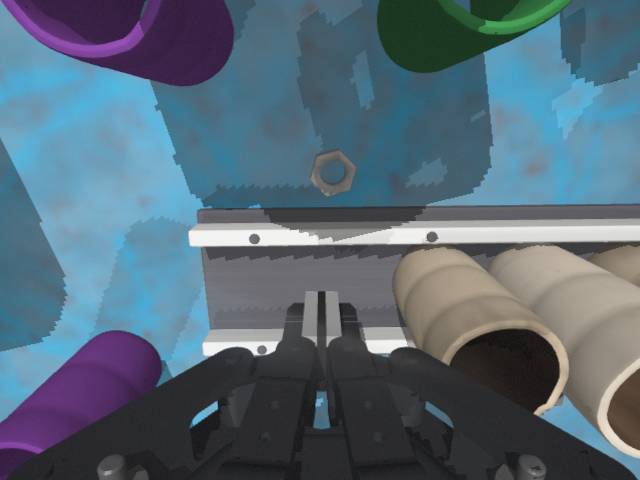

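```bash

python3 -m pendant '0.2 0 0 0;0.3 0 0 0;0.3 0 0 0;0.3 0 0 0;0.3 0 0 0;0.3 0 0 0;0.3 0 0 0;0.3 0 0 0' 
python3 -c "
from h import *;st((-13,0,36))"
```

```text
clock: 4.25
tcp_pos: [0.5895, 0.0764, 0.0397]
orientation: [-1.937, 2.467, -0.011]
contact_force: [0.6, 3.3, 5.7]
grip_width: -0.0001
t 4.25 tcp [0.5895 0.0764 0.0397] rail [-92.2   3.1] turn -0.22 F [0.6  3.26 5.74] w -0.0001
delta tool cm [7.92 0.28 0.37]
```

```bash

python3 - <<'E'
from h import *
from bench import r
import cv2
st()
for n in('wrist','scene'): cv2.imwrite(f'pics/{n}4.png',r.grab_frame(n)['color'][:,:,::-1])
b=cv2.imread('pics/scene4.png')[140:300,240:400]
cv2.imwrite('pics/scenec4.png',cv2.resize(b,None,fx=3.7,fy=3.7,interpolation=2))
st()
E
```

```text
t 4.25 tcp [0.5895 0.0764 0.0397] rail [-92.2   3.1] turn -0.22 F [0.6  3.26 5.74] w -0.0001
t 4.35 tcp [0.5897 0.076  0.0398] rail [-91.8   3.3] turn -0.26 F [0.31 2.77 6.54] w 0.0001
```

View pics/wrist4.png

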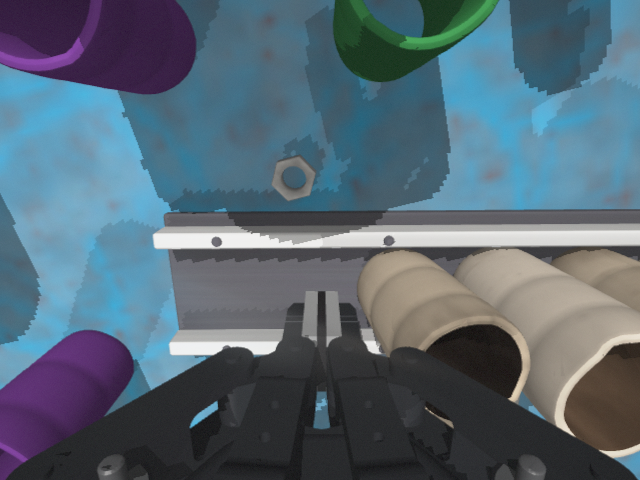

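View pics/scenec4.png

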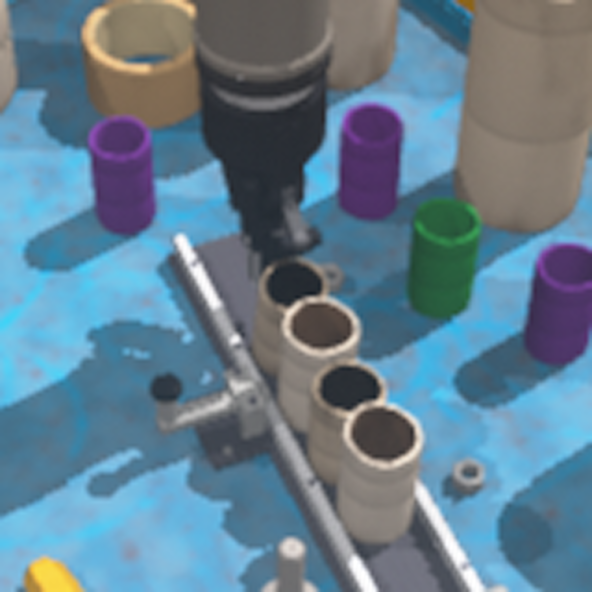

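```bash

python3 -m pendant '-0.5 0 0 0;-1 0 0 0;-1 0 0 0;-1 0 0 0;-0.5 0 0 0;0 0 0 0' 
python3 - <<'E'
from h import *
from bench import r
import cv2
st((-125,0,36));print(r.get_obs()['joints'].round(2))
for n in('wrist','scene'): cv2.imwrite(f'pics/{n}5.png',r.grab_frame(n)['color'][:,:,::-1])
b=cv2.imread('pics/scene5.png')[140:300,240:400]
cv2.imwrite('pics/scenec5.png',cv2.resize(b,None,fx=3.7,fy=3.7,interpolation=2))
E
```

```text
clock: 4.85
tcp_pos: [0.5985, 0.1157, 0.0382]
orientation: [-1.937, 2.473, -0.012]
contact_force: [0.4, 0.4, -0.1]
grip_width: 0.0001
t 4.85 tcp [0.5985 0.1157 0.0382] rail [-132.5    2.6] turn -0.37 F [ 0.42  0.43 -0.1 ] w 0.0001
delta tool cm [0.75 0.26 0.23]
[-0.11  0.62 -0.25  1.84  0.23  0.71 -2.3 ]
```

View pics/scenec5.png

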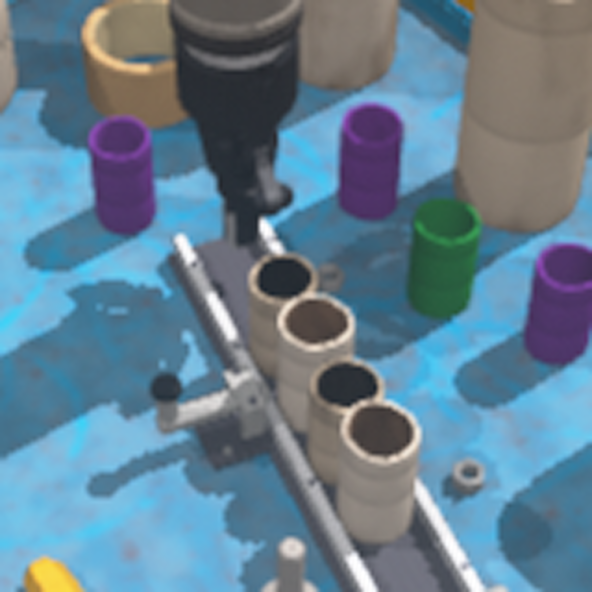

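```bash

python3 -m pendant '0 0 0 -7;0 0 0 -7;0 0 0 -7;0 0 0 -7;0 0 0 -7;0 0 0 -7;0 0 0 -7;0 0 0 -7' 
python3 -m pendant '0 0 0 -7;0 0 0 -7;0 0 0 -7;0 0 0 -7;0 0 0 -7;0 0 0 -4' 
python3 - <<'E'
from h import *
from bench import r
import cv2
st((-115,0,36));print(r.get_obs()['joints'].round(2))
E
```

```text
clock: 5.62
tcp_pos: [0.5969, 0.1086, 0.037]
orientation: [2.874, -1.239, 0.01]
contact_force: [0.1, -1.2, 0.1]
grip_width: -0.0003
clock: 6.12
tcp_pos: [0.5962, 0.1022, 0.0359]
orientation: [3.118, -0.179, 0.001]
contact_force: [-0.2, 0.0, 0.7]
grip_width: -0.0003
t 6.12 tcp [0.5962 0.1022 0.0359] rail [-118.8    3.6] turn 96.95 F [-0.21  0.02  0.7 ] w -0.0003
delta tool cm [-0.4   0.34 -0.01]
[ 0.19  0.7  -0.65  1.83  0.59  0.82 -0.88]
```

```bash

python3 -m pendant '-0.4 0 0 6.5;0 0 0 0;0 0 0 0' 
python3 - <<'E'
from h import *
from bench import r
import cv2
st((-105,0,36))
f=r.grab_frame('wrist');cv2.imwrite('pics/wrist6.png',f['color'][:,:,::-1])
E
```

```text
clock: 6.37
tcp_pos: [0.5918, 0.0994, 0.0349]
orientation: [3.101, -0.353, -0.0]
contact_force: [-0.5, -0.1, 0.1]
grip_width: 0.0003
t 6.37 tcp [0.5918 0.0994 0.0349] rail [-1.151e+02 -1.000e-01] turn 90.51 F [-0.45 -0.1   0.15] w 0.0003
delta tool cm [-0.    1.01 -0.09]
```

View pics/wrist6.png

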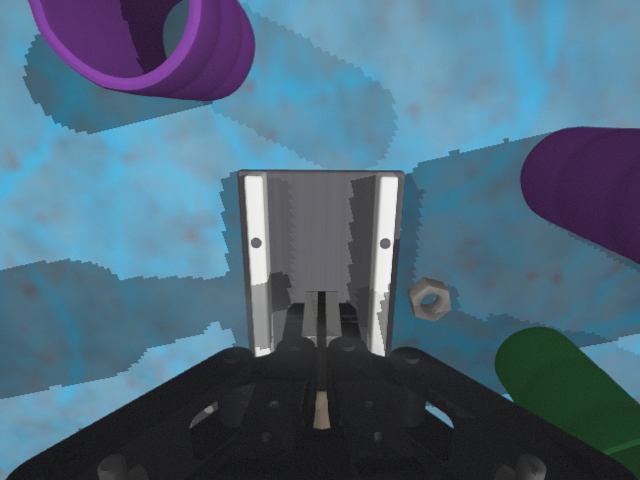

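```bash

python3 -m pendant '0 0.3 0 0;0 0.4 0 0;0 0.4 0 0;0 0.4 0 0;0 0.4 0 0;0 0.3 0 0;0 0.3 0 0;0 0.3 0 0' 
python3 -c "
from h import *;st((-13,0,36))"
```

```text
clock: 7.08
tcp_pos: [0.5855, 0.0689, 0.0356]
orientation: [3.102, -0.346, 0.001]
contact_force: [0.3, 0.4, 0.3]
grip_width: 0.0002
t 7.08 tcp [0.5855 0.0689 0.0356] rail [-84.    0.9] turn 90.77 F [0.33 0.39 0.27] w 0.0002
delta tool cm [-0.19  7.09  0.11]
```

```bash

python3 -m pendant '0 0.3 0 0;0 0.3 0 0;0 0.3 0 0;0 0.3 0 0;0 0.3 0 0' 
python3 - <<'E'
from h import *
from bench import r
import cv2
st((-13,0,36))
cv2.imwrite('pics/scene7.png',r.grab_frame('scene')['color'][:,:,::-1])
b=cv2.imread('pics/scene7.png')[160:340,240:400]
cv2.imwrite('pics/scenec7.png',cv2.resize(b,None,fx=3.3,fy=3.3,interpolation=2))
st()
E
```

```text
clock: 7.5
tcp_pos: [0.5824, 0.0555, 0.0363]
orientation: [3.106, -0.344, 0.003]
contact_force: [-0.7, 2.3, 0.2]
grip_width: -0.0001
t 7.5 tcp [0.5824 0.0555 0.0363] rail [-70.2   1.1] turn 90.88 F [-0.66  2.28  0.19] w -0.0001
delta tool cm [-0.2   5.72  0.13]
t 7.55 tcp [0.5823 0.0545 0.0362] rail [-69.2   1.2] turn 90.83 F [-0.67  1.3  -0.35] w -0.0002
```

View pics/scenec7.png

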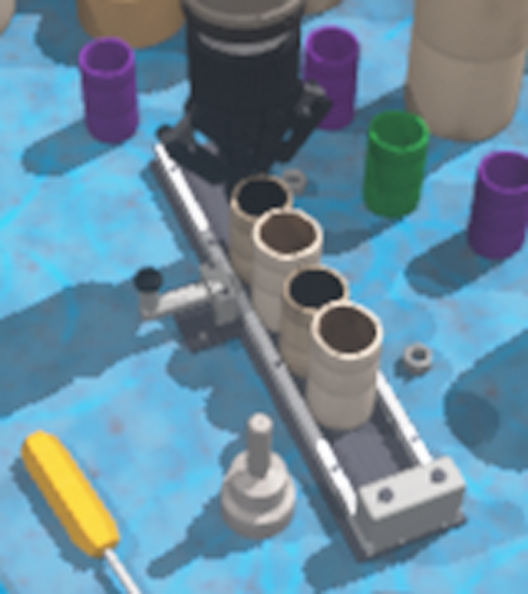

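```bash

python3 -m pendant '-0.05 0.3 0 0;-0.05 0.3 0 0;0 0.4 0 0;0 0.4 0 0;0 0.4 0 0;0 0.3 0 0;0 0.3 0 0;0 0.2 0 0' 
python3 - <<'E'
from h import *
from bench import r
import cv2
st((-13,0,36))
cv2.imwrite('pics/scene8.png',r.grab_frame('scene')['color'][:,:,::-1])
b=cv2.imread('pics/scene8.png')[180:340,260:420]
cv2.imwrite('pics/scenec8.png',cv2.resize(b,None,fx=3.7,fy=3.7,interpolation=2))
st()
E
```

```text
clock: 8.22
tcp_pos: [0.5746, 0.0273, 0.0366]
orientation: [3.105, -0.344, 0.002]
contact_force: [0.7, 2.3, -0.8]
grip_width: -0.0001
t 8.22 tcp [0.5746 0.0273 0.0366] rail [-40.9   0.1] turn 90.86 F [ 0.67  2.28 -0.84] w -0.0001
delta tool cm [-0.05  2.79  0.11]
t 8.27 tcp [0.5746 0.0268 0.0366] rail [-40.4   0.1] turn 90.84 F [-0.17  1.49  0.47] w -0.0001
```

View pics/scenec8.png

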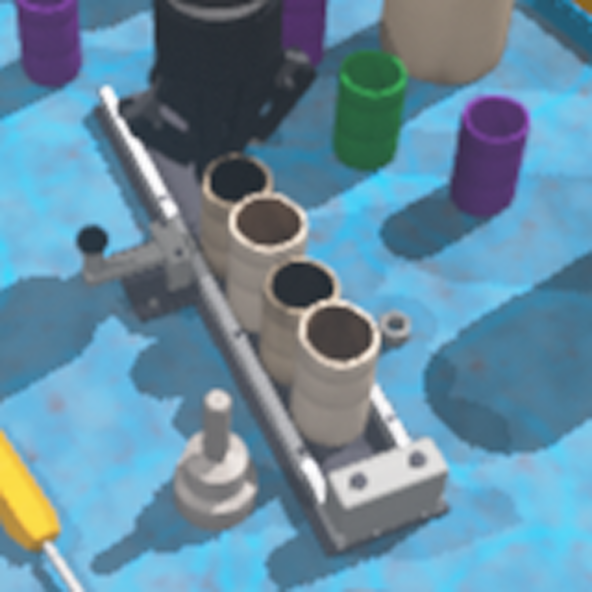

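```bash

python3 -m pendant '0 0.3 0 0;0 0.4 0 0;0 0.3 0 0;0 0.3 0 0;0 0.3 0 0;0 0.2 0 0' 
python3 - <<'E'
from h import *
from bench import r
import cv2
st((-13,0,36))
for n in('top','scene'): cv2.imwrite(f'pics/{n}9.png',r.grab_frame(n)['color'][:,:,::-1])
b=cv2.imread('pics/scene9.png')[180:340,260:420]
cv2.imwrite('pics/scenec9.png',cv2.resize(b,None,fx=3.7,fy=3.7,interpolation=2))
def rr(c,u,v,z,): X=ray(c,u,v,z); print(tr(P,X)*1e3)
st()
E
```

```text
clock: 8.77
tcp_pos: [0.5703, 0.0081, 0.0369]
orientation: [3.106, -0.344, 0.002]
contact_force: [1.6, 2.7, -0.2]
grip_width: 0.0002
t 8.77 tcp [0.5703 0.0081 0.0369] rail [-21.3   0.3] turn 90.88 F [ 1.63  2.74 -0.16] w 0.0002
delta tool cm [-0.04  0.83  0.1 ]
t 8.87 tcp [0.5702 0.0078 0.0369] rail [-21.    0.3] turn 90.86 F [ 0.94  0.34 -0.63] w 0.0003
```

View pics/scenec9.png

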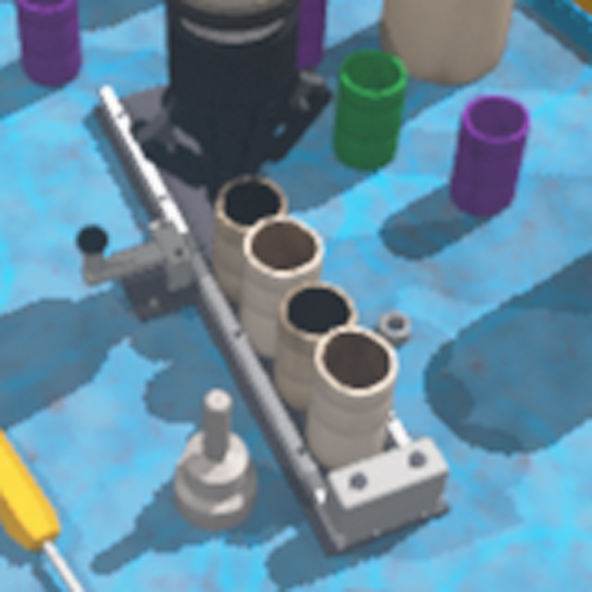

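```bash

python3 -c "
from h import *
for u,v,z in((356,361,91),(319,308,81),(284,248,91),(251,203,81)): print(tr(P,ray('scene',260+(u+.5)/3.7-.5,180+(v+.5)/3.7-.5,z/1e3)).round(4))"
python3 -m pendant '0 0.3 0 0;0 0.3 0 0;0 0.2 0 0;0 0.2 0 0' 
python3 -c "
from h import *;st()"
```

```text
[0.1476 0.0014]
[0.1002 0.002 ]
[ 0.0595 -0.0018]
[ 0.0127 -0.0019]
clock: 9.2
tcp_pos: [0.5681, -0.0016, 0.0373]
orientation: [3.106, -0.342, 0.002]
contact_force: [0.4, 0.9, -1.5]
grip_width: 0.0002
t 9.2 tcp [ 0.5681 -0.0016  0.0373] rail [-11.3   0.5] turn 90.93 F [ 0.41  0.88 -1.5 ] w 0.0002
```

```bash

python3 -m pendant '0 0.3 0 0;0 0.3 0 0' 
python3 -m pendant '0 0.3 0 0;0 0.3 0 0' 
python3 -c "
from h import *;st()"
```

```text
clock: 9.37
tcp_pos: [0.5667, -0.0076, 0.0373]
orientation: [3.107, -0.342, 0.002]
contact_force: [0.9, 6.0, -0.9]
grip_width: -0.0002
clock: 9.53
tcp_pos: [0.5671, -0.0079, 0.0383]
orientation: [3.116, -0.338, 0.009]
contact_force: [2.5, 9.4, -1.1]
grip_width: -0.0001
t 9.53 tcp [ 0.5671 -0.0079  0.0383] rail [-5.  1.] turn 91.13 F [ 2.49  9.41 -1.05] w -0.0001
```

```bash

python3 - <<'E'
from h import *
from bench import r
import cv2
for n in('top','scene'): cv2.imwrite(f'pics/{n}10.png',r.grab_frame(n)['color'][:,:,::-1])
b=cv2.imread('pics/scene10.png')[180:340,260:420]
cv2.imwrite('pics/scenec10.png',cv2.resize(b,None,fx=3.7,fy=3.7,interpolation=2))
a=cv2.imread('pics/top10.png')[195:305,260:430]
cv2.imwrite('pics/topc10.png',cv2.resize(a,None,fx=4.5,fy=4.5,interpolation=2))
st()
E
```

```text
t 9.63 tcp [ 0.5671 -0.0079  0.0383] rail [-5.   0.9] turn 91.13 F [ 2.01  8.38 -1.49] w -0.0
```

View pics/scenec10.png

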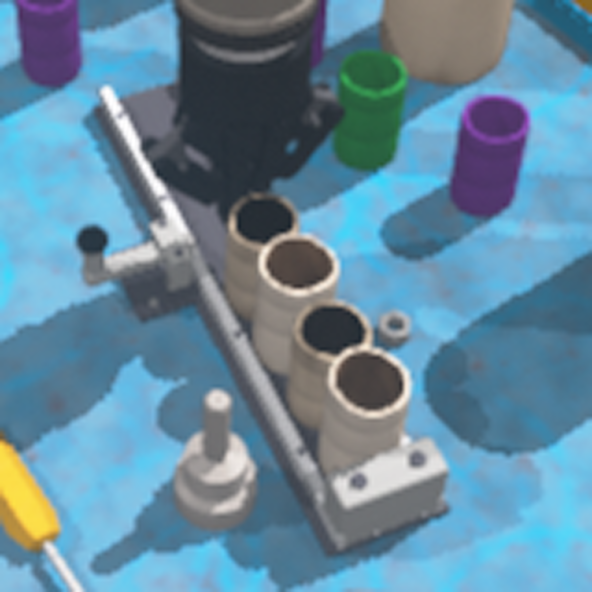

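View pics/topc10.png

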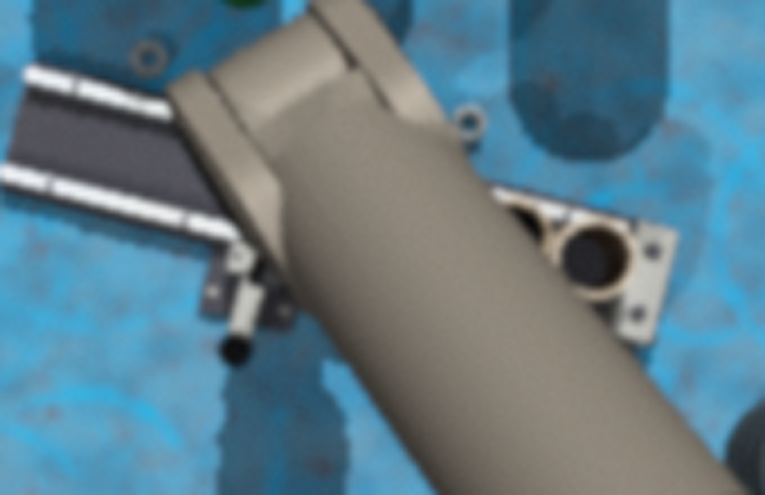

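```bash

python3 -c "
from h import *
for u,v,z in((369,384,91),(334,329,81),(299,266,91),(263,220,81)): print(tr(P,ray('scene',260+(u+.5)/3.7-.5,180+(v+.5)/3.7-.5,z/1e3)).round(4))"
python3 -m pendant '0 -0.3 0 0;0 -1 0 0;0 -2 0 0;0 -3 0 0;0 -2 0 0;0 0 -2 0;0 0 -4 0;0 0 -4 0' 
python3 -c "
from h import *;st((-13,-140,150))"
```

```text
[0.164  0.0011]
[0.1169 0.0035]
[0.075  0.0006]
[ 0.0278 -0.0007]
clock: 10.3
tcp_pos: [0.5794, 0.0733, 0.1312]
orientation: [3.104, -0.343, -0.02]
contact_force: [1.1, 0.1, 1.3]
grip_width: 0.0002
t 10.3 tcp [0.5794 0.0733 0.1312] rail [-86.8  -6. ] turn 90.91 F [1.06 0.06 1.3 ] w 0.0002
delta tool cm [-13.54   7.2   -1.59]
```

```bash

python3 -m pendant '-2 1 0 0;-3.2 1.8 0 0;-3.2 1.8 0 0;-3 1.5 0 0;-1.5 0.6 0 0;0 0 0 0' 
python3 - <<'E'
from h import *
from bench import r
import cv2
st((-13,-140,46))
for n in('top','scene'): cv2.imwrite(f'pics/{n}11.png',r.grab_frame(n)['color'][:,:,::-1])
b=cv2.imread('pics/scene11.png')[180:340,260:420]
cv2.imwrite('pics/scenec11.png',cv2.resize(b,None,fx=3.7,fy=3.7,interpolation=2))
a=cv2.imread('pics/top11.png')[195:305,260:430]
cv2.imwrite('pics/topc11.png',cv2.resize(a,None,fx=4.5,fy=4.5,interpolation=2))
E
```

```text
clock: 10.8
tcp_pos: [0.4395, 0.0361, 0.1412]
orientation: [3.101, -0.346, 0.003]
contact_force: [-0.2, 0.0, 0.5]
grip_width: -0.0002
t 10.8 tcp [0.4395 0.0361 0.1412] rail [ -18.  -133.4] turn 90.79 F [-0.17  0.05  0.51] w -0.0002
delta tool cm [-0.71  0.29  9.52]
```

View pics/scenec11.png

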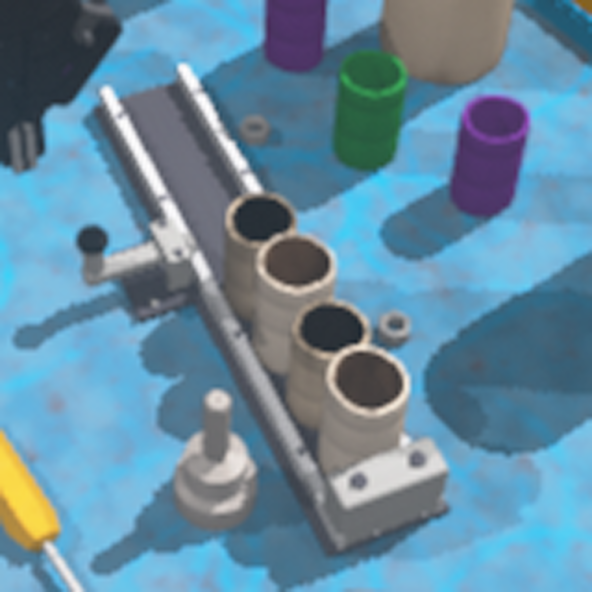

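View pics/topc11.png

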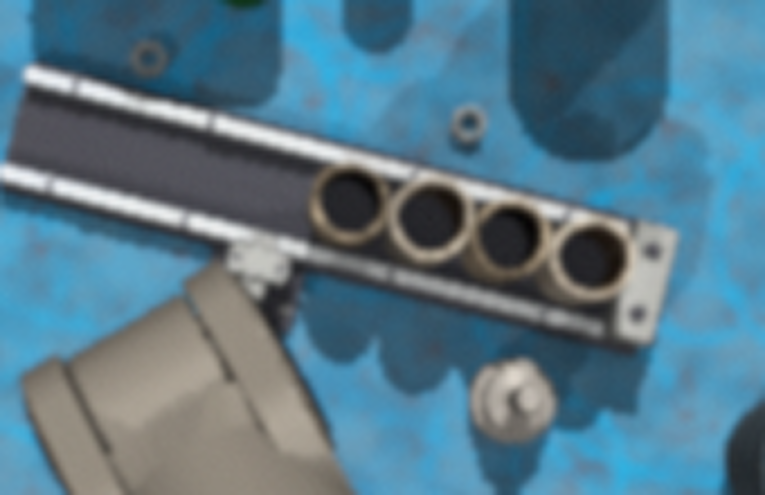

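```bash

python3 -c "
from h import *
for u,v,z in((588,258,91),(511,240,81),(430,221,91),(349,203,81)): print(tr(P,ray('top',260+(u+.5)/4.5-.5,195+(v+.5)/4.5-.5,z/1e3)).round(4))"
python3 -m pendant '-0.8 0.3 2 0;-0.3 0 3 0;0 0 3 0;0 0 1 0;0 0 0.4 0;0 0 0 0' 
python3 -c "
from h import *;st((-13,-120,46))"
```

```text
[0.1578 0.0022]
[0.1161 0.002 ]
[ 0.0703 -0.0002]
[ 0.0258 -0.0011]
clock: 11.4
tcp_pos: [0.4454, 0.0382, 0.046]
orientation: [3.108, -0.35, 0.027]
contact_force: [-0.5, -0.0, 0.3]
grip_width: -0.0002
t 11.4 tcp [0.4454 0.0382 0.046 ] rail [ -21.3 -128.1] turn 90.64 F [-0.54 -0.    0.32] w -0.0002
delta tool cm [0.8  0.84 0.02]
```

```bash

python3 -m pendant '-0.4 0.5 0 0;-0.2 0.4 0 0;0 0 0 0;0 0 0 0' 
python3 - <<'E'
from h import *
from bench import r
import cv2
st((-13,-120,46))
for n in('wrist','scene'): cv2.imwrite(f'pics/{n}12.png',r.grab_frame(n)['color'][:,:,::-1])
b=cv2.imread('pics/scene12.png')[180:340,240:400]
cv2.imwrite('pics/scenec12.png',cv2.resize(b,None,fx=3.7,fy=3.7,interpolation=2))
E
```

```text
clock: 11.73
tcp_pos: [0.4405, 0.0312, 0.0478]
orientation: [3.11, -0.351, 0.033]
contact_force: [-0.7, -0.5, 0.2]
grip_width: 0.0002
t 11.73 tcp [0.4405 0.0312 0.0478] rail [ -13.4 -131.3] turn 90.64 F [-0.65 -0.49  0.16] w 0.0002
delta tool cm [1.12 0.06 0.21]
```

View pics/scenec12.png

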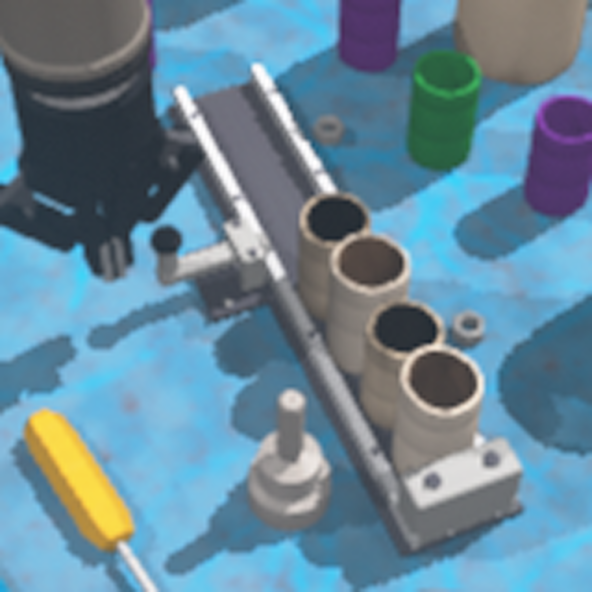

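View pics/wrist12.png

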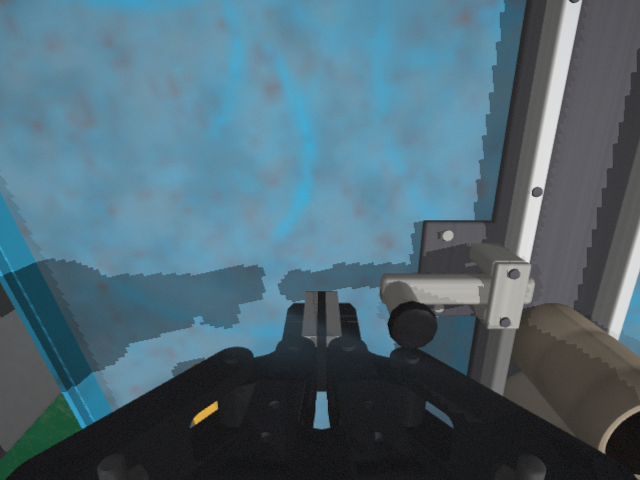

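```bash

python3 - <<'E'
from h import *
from bench import r
o=r.get_obs(); M=Ro.from_rotvec(o['orientation']).as_matrix(); t=np.array(o['tcp_pos'])
f=r.grab_frame('wrist')
for X in((-13,-99,64),(-13,-70,32),(-30,-51,37),(-13,-110,50)): print(X,wproj(f,t,M,tw(P,np.array(X)/1e3)).round(1))
E
python3 -m pendant '0.4 0 0 0;0.4 0 0 0;0.3 0 0 0;0.3 0 0 0;0.3 0 0 0' 
python3 -c "
from h import *;st((-13,-80,46))"
```

```text
(-13, -99, 64) [402.6 332.9]
(-13, -70, 32) [447.7 295.3]
(-30, -51, 37) [498.  266.3]
(-13, -110, 50) [369.4 314.7]
clock: 12.3
tcp_pos: [0.4581, 0.0273, 0.0486]
orientation: [3.11, -0.35, 0.033]
contact_force: [-2.5, 1.1, 0.7]
grip_width: -0.0001
t 12.3 tcp [0.4581 0.0273 0.0486] rail [ -13.7 -113.2] turn 90.66 F [-2.45  1.07  0.69] w -0.0001
delta tool cm [3.31 0.11 0.34]
```

```bash

python3 -m pendant '0.4 0 0 0;0.4 0 0 0;0.4 0 0 0;0.4 0 0 0;0.4 0 0 0;0.4 0 0 0;0.4 0 0 0' 
python3 - <<'E'
from h import *
from bench import r
import cv2
st((-13,-75,46))
for n in('wrist','scene'): cv2.imwrite(f'pics/{n}13.png',r.grab_frame(n)['color'][:,:,::-1])
b=cv2.imread('pics/scene13.png')[180:340,240:400]
cv2.imwrite('pics/scenec13.png',cv2.resize(b,None,fx=3.7,fy=3.7,interpolation=2))
E
```

```text
clock: 12.88
tcp_pos: [0.4868, 0.0204, 0.0487]
orientation: [3.109, -0.349, 0.028]
contact_force: [-2.1, 1.2, 1.3]
grip_width: 0.0003
t 12.88 tcp [0.4868 0.0204 0.0487] rail [-13.8 -83.7] turn 90.68 F [-2.14  1.17  1.31] w 0.0003
delta tool cm [0.87 0.08 0.28]
```

View pics/scenec13.png

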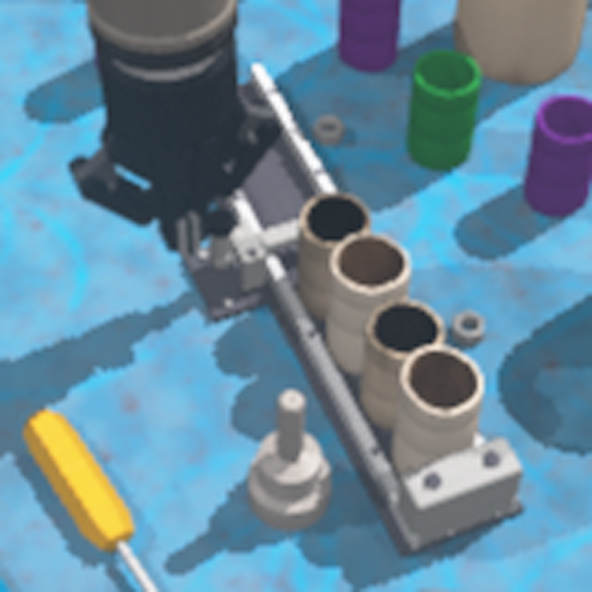

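View pics/wrist13.png

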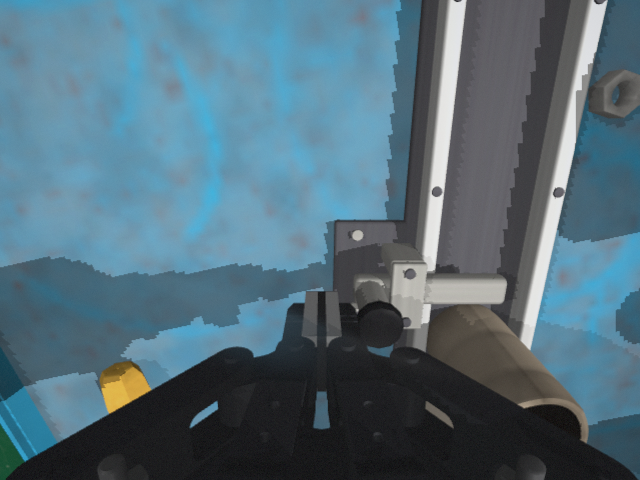

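Bolt is moving cleanly, with its nose behind sleeve 4. I'll continue to its end.

```bash

python3 -m pendant '0.3 0 0 0;0.3 0 0 0;0.3 0 0 0' 
python3 -m pendant '0.3 0 0 0;0.3 0 0 0' 
python3 -m pendant '0.3 0 0 0;0.3 0 0 0' 
python3 -c "
from h import *;st((-13,-80,46))"
```

```text
clock: 13.23
tcp_pos: [0.4883, 0.0199, 0.0475]
orientation: [3.107, -0.347, 0.007]
contact_force: [-10.8, 3.7, 7.3]
grip_width: 0.0001
clock: 13.4
tcp_pos: [0.4881, 0.0198, 0.0467]
orientation: [3.105, -0.343, -0.009]
contact_force: [-9.8, 2.8, 7.8]
grip_width: -0.0002
clock: 13.57
tcp_pos: [0.4879, 0.0197, 0.0459]
orientation: [3.102, -0.339, -0.026]
contact_force: [-10.2, 3.1, 7.5]
grip_width: -0.0001
t 13.57 tcp [0.4879 0.0197 0.0459] rail [-13.3 -82.5] turn 91.04 F [-10.24   3.1    7.55] w -0.0001
delta tool cm [ 0.25  0.04 -0.02]
```

```bash

python3 - <<'E'
from h import *
from bench import r
import cv2
o=r.get_obs(); M=Ro.from_rotvec(o['orientation']).as_matrix(); t=np.array(o['tcp_pos'])
f=r.grab_frame('wrist'); b=f['color'][:,:,::-1].copy()
for X in((-13,8,32),(-13,8,22),(-13,-59,64),(-13,0,32),(-13,-29,20),(-13,29,20)): print(X,wproj(f,t,M,tw(P,np.array(X)/1e3)).round(1))
cv2.imwrite('pics/w14.png',cv2.resize(b[200:380,300:540],None,fx=3.3,fy=3.3,interpolation=2))
E
```

```text
(-13, 8, 32) [514.8 301. ]
(-13, 8, 22) [505.  291.1]
(-13, -59, 64) [379.8 337.5]
(-13, 0, 32) [497.5 300.6]
(-13, -29, 20) [428.3 287.4]
(-13, 29, 20) [545.7 290.2]
```

View pics/w14.png

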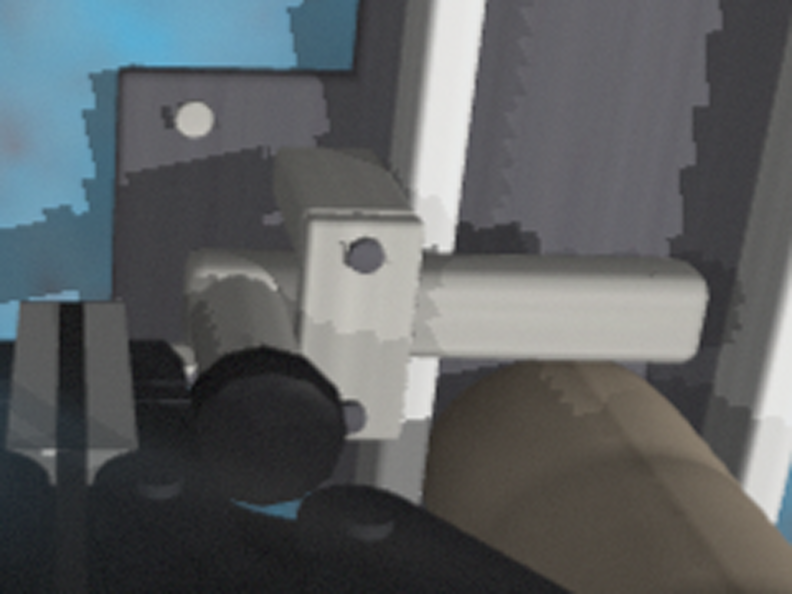

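```bash

python3 -m pendant '-0.5 0 0 0;-1.5 0 0 0;-2 0 0 0;-1 0 0 0;0 0 -3 0;0 0 -4 0;0 0 -4 0;0 0 -3 0' 
python3 -m pendant '-1 -4 0 0;0 -4 0 0;0 -4 0 0;0 -4 0 0;0 -2 0 0;0 0 0 0;0 0 0 0'
python3 - <<'E'
from h import *
from bench import r
import cv2
st()
for n in('top','scene'): cv2.imwrite(f'pics/{n}15.png',r.grab_frame(n)['color'][:,:,::-1])
b=cv2.imread('pics/scene15.png')[180:340,260:420]
cv2.imwrite('pics/scenec15.png',cv2.resize(b,None,fx=3.7,fy=3.7,interpolation=2))
a=cv2.imread('pics/top15.png')[195:305,260:430]
cv2.imwrite('pics/topc15.png',cv2.resize(a,None,fx=4.5,fy=4.5,interpolation=2))
E
```

```text
clock: 14.28
tcp_pos: [0.436, 0.0338, 0.1859]
orientation: [3.104, -0.332, -0.043]
contact_force: [1.6, 0.1, 0.3]
grip_width: -0.0002
clock: 14.87
tcp_pos: [0.4768, 0.2145, 0.1924]
orientation: [3.105, -0.36, -0.005]
contact_force: [0.2, -0.5, -1.3]
grip_width: 0.0001
t 14.87 tcp [0.4768 0.2145 0.1924] rail [-200.1 -138.8] turn 90.26 F [ 0.17 -0.54 -1.32] w 0.0001
```

View pics/scenec15.png

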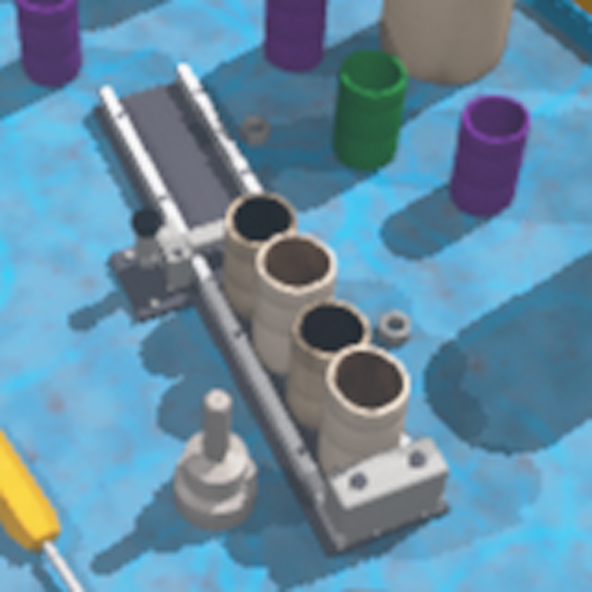

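View pics/topc15.png

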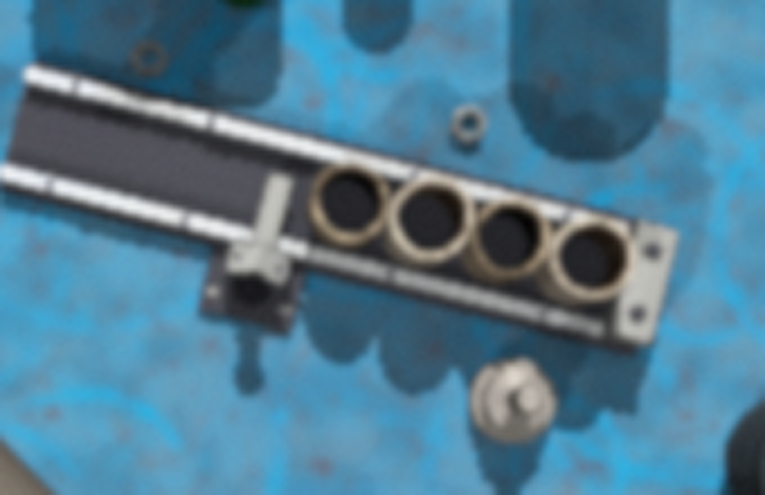

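```bash

python3 - <<'E'
from h import *
for u,v,z in((281,177,32),(250,289,64)): print(tr(P,ray('top',260+(u+.5)/4.5-.5,195+(v+.5)/4.5-.5,z/1e3)).round(4))
from bench import r
r.hand_in()
E
```

```text
[-0.0138  0.0079]
[-0.0144 -0.0593]
the job is handed in; nothing more can be done
```

The row is home against the end stop, the bolt is in behind sleeve 4, and I handed the job in at about 15 s. No verdict was reported.

- **Row:** I pushed it as one train with the shut fingertips, about 30 mm above the rail bed, at about 2 N. It stopped against the end stop at about 9 N. In the overhead picture the four sleeve centres are at about 158, 116, 70 and 26 mm along the rail. All four stand upright and within about 2 mm of the centre line.
- **Bolt:** I pushed it in by the knob until it stopped at about 10 N. The overhead picture puts the nose at y = +7.9 mm and the knob at -59 mm, both matching fully in.
- **Finish:** the hand is clear, about 19 cm above the trolley. The plug gauge, nuts and driver near the rail show no visible movement in the before and after pictures; I did not measure them or check the marker separately.

- **First push attempt:** the wide part of the gripper fingers caught the rim of sleeve 4 (about 6 N). I backed off, the sleeve stood upright, and I turned the hand 90° before pushing again.
- **Sleeve 1 reading:** its overhead reading of 158 mm is only 1.5 mm past the 156.5 mm limit. The side camera gave 164 mm, and the picture errors run to a few mm. The push stopping hard at about 9 N, with no visible gap at the end stop, is why I take it as home.

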